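# Set a freshly cemented heel blank into the corner of the gluing jig

### The job

One of the two black heel blanks on the drying blocks has a tacky yellow coat of cement on top. Lift that one off its block by its edges, set it down (do not drop it) cement side up on the bed of the gluing jig, and push it by its edges until it sits square and flush against both fences in the corner. Nothing may ever touch the cemented face, and leave the plain blank, the jar, the brush and the hammer as they are.

Things in the scene. Friction and masses are not known exactly. Their poses are not given: they have to be found in the camera images.
- cemented_blank: the heel blank to handle: a flat rigid black rubber plate, 80 (its x) by 56 (its y) by 8 mm thick, 50 g, with the yellow cement film on top. Origin at the centre of its underside, z up through its thickness. It starts lying level and centred on one of the two drying blocks, so it overhangs that block on all sides
- cement_film: the yellow tacky cement coat on top of the blank, fixed to it: 73 x 49 mm, 1.5 mm thick, centred, so that a 3.5 mm bare border is left along every edge. Origin at the centre of its underside, 8 mm above the blank's underside. Must not be touched
- plain_blank: the other heel blank, same size and axes, all black, no cement; lies on the other drying block
- block_a: drying block of pale wood, fixed to the bench: 50 (its x) by 30 (its y) by 30 mm high, the blank on it lies within about 0.3 rad of its axes. Origin at the centre of its underside
- block_b: the second drying block, same as block_a
- jig: the gluing jig, fixed to the bench: a square plywood bed 200 x 200 mm whose top is 12 mm above the bench, with two aluminium fences 14 mm thick along its +x (away from the robot) and +y (left) edges, their tops 16 mm above the bed. The other two sides are open. Origin at the centre of its underside, axes along the fences
- jig_corner (a point): the inner corner where the two fences meet, at the height of the bed's top: 86 mm in x and 86 mm in y from the jig's centre, 12 mm above its underside; axes as the jig's. The bed lies towards -x and -y of it
- cement_jar: jar of cement with red cap, 68 mm diameter, 70 mm high, standing on the bench; origin at the centre of its underside
- brush: cement brush with yellow handle lying on the bench; length along its x, under 30 mm high
- hammer: hammer lying on the bench left of the jig; length along its x, handle to its -x
There are look-alikes about, which are no part of the job. What is shaped like the cemented_blank but orange or pink is not meant.

How it is judged:
By the outcome, as a careful person would: the job done as asked, in the order asked, and still so for the second after the job is handed in, with the robot touching nothing.
It also fails if it takes over 58 s, if anything falls off the work surface, if the arm or the gripper's body presses on something with over 40 N, if the wrist force passes 120 N, or if a joint passes its speed limit or range.

### The arm

A 6-joint arm with a two-finger parallel gripper is mounted at the origin on the work surface. World frame = base frame: x ahead of the robot, y to its left, z up, the work surface at z = 0. Lengths are in m, angles in degrees, forces in N, time in s.
With the tool pointing down it reaches from about 0.375 to 0.9 m from the base axis. Payload 3.1 kg.
Tool frame: the origin (TCP) lies on the centre line of the jaws, within the pads' length; the fingertips stand 22 mm ahead of it and the grasp point (between the pads) lies 3 mm ahead of it; y points along the fingers, z is the direction in which the jaws open and shut, and the axes are right-handed (so a half turn about y gives the same grasp; the last joint's range is limited). The gripper opens to 87 mm and grips with 3 to 60 N. Pads are 19 mm wide; open, the fingers measure 117 mm over their backs; the gripper's body (75 mm by 190 mm) begins 51 mm behind the grasp point.
Start: joints at [55.663, 30.224, 82.088, -0, 67.689, -10.227], TCP at [0.255, 0.57, 0.245] pointing down, gripper open.
Joint ranges: [-176.69, 176.69], [-43.24, 126.21], [12.49, 139.97], [-82, 262], [0, 151.66], [-163.58, 163.58]. Speed limits (degrees/s): [159.86, 159.86, 180, 180, 180, 180].

### API

Orientations are given as a 3x3 rotation matrix whose columns are the frame's x, y, z axes.
In Python, from rig import bot gives the robot as it stands.
- The arm moves only by the tool jog_arm, never from a script. Its argument "motion" is one flat list of numbers, 6 for each row, row after row: the shift along the tool's x, y, z in mm, then the turn, a rotation vector about the tool's x, y, z in degrees. A call has 1 to 20 rows; each row is the pose to reach, as a shift and turn from the pose commanded when the call began, along the tool's axes at that moment; what a row does not reach only later rows make up. A row lasts 1/8 s, in which the tool goes at most 62.5 mm and 10.7 degrees, less where a joint would pass 70% of its speed; a pose out of reach is approached as far as the arm can. A call with a gripper value outside its range is refused whole. "gripper" is the opening, from 0 (shut) to 1 (fully open), set as the call begins (left out, the last holds). The fingers move at their own pace and stop on an object; the grip force is fixed at half the most. Time passes only in rows, so rows that repeat a pose let the fingers close. It gives the time, the measured TCP pose, the force and the opening at its end, in the units of the state.
- bot.read_state(): the state, without advancing time (a new reading comes with each control period).
- bot.capture(name): name is "side" or "top" or "wrist"; returns (picture, depth): 400x640x3 uint8, red, green, blue; 400x640 float32, m along the optical axis (not along the pixel's ray), 0 where there is no reading.
- bot.get_calibration(name): a dict with "mtx" (3x3 intrinsics, pixels), "pose" (4x4, takes a point from camera to world coordinates); the wrist camera has in their place "hand_eye" (4x4, takes a point from camera to tool coordinates, whose origin is the TCP and whose axes are the tool frame's). Camera axes: x right, y up, looking along -z (the intrinsics and any distortion apply to the point x, -y, -z); pixel columns grow to the right and rows downward; lengths in m; the calibration is good to about 2 mm. A picture is of the moment at which its call begins: read the wrist's pose just before it. get_calibration takes no time and is no camera call.
- bot.hand_in(): hands the job in, once; it reports no verdict.
The state is a dict: "time_s": time; "joint_positions": joint angles; "qvel": joint speeds; "tau": joint torques, N m; "position": TCP position; "tcp_rot": TCP orientation; "force": force on the tool from outside, world axes, zero at the start; "moment": the same for the moment, N m; "opening": opening from 0.0 (shut) to 1.0 (fully open).
Only numpy, scipy, OpenCV 4.12 (cv2) and the standard library are available. Lean on these libraries where they do the work, as an engineer would, in place of code of your own. Each camera call takes 0.05 s, during which the arm holds its last target.

## Working session

There is one attempt and no reset: what is moved stays moved. The work goes in short steps, Python scripts to look and compute and a tool call to move; the robot and the scene stay as the last step left them, time stands still between calls to the robot, and variables do not carry over. Pictures are saved under pics/ and viewed, and the job is handed in when it is done.

Besides the shell and the picture viewer there is one more tool, called after "Request:" by a JSON object that holds its "name" and its "arguments", one argument or row to a line. jog_arm: Moves the arm, as the interface text tells. Its arguments: {"type":"object","properties":{"motion":{"type":"array","items":{"type":"number"}},"gripper":{"type":"number"}},"required":["motion"]}

```bash
mkdir -p pics; ls
python3 - <<'E'
from rig import bot
import cv2,numpy as np
s=bot.read_state();print(s)
for n in ("top","side"):
    p,d=bot.capture(n);cv2.imwrite(f"pics/{n}0.png",p[:,:,::-1]);np.save(f"{n}0.npy",d)
    c=bot.get_calibration(n);print(n,c)
print(bot.get_calibration("wrist"))
E
```

```text
pics
{'time_s': 0.0, 'joint_positions': array([ 5.56628017e+01,  3.02801198e+01,  8.21548235e+01,  4.27112839e-04,
        6.76870236e+01, -1.02288973e+01]), 'qvel': array([-0.07687971, -0.07681489, -0.01657779, -0.00986377, -0.07510791,
       -0.02322749]), 'tau': array([ 2.36320186e-03, -4.40040207e+01, -1.76596266e+01,  6.33549364e-02,
        5.81681519e-02, -1.61341050e-04]), 'position': array([0.25489732, 0.56993513, 0.24356786]), 'tcp_rot': array([[ 9.12773617e-01, -1.20642613e-03,  4.08464035e-01],
       [-4.08465636e-01, -1.75386422e-03,  9.12772013e-01],
       [-3.84801551e-04, -9.99997734e-01, -2.09366460e-03]]), 'force': array([ 0.44195199, -0.55769779,  0.10014971]), 'moment': array([0.01032238, 0.05355459, 0.00718476]), 'opening': 1.0021860004518823}
top {'mtx': array([[517.34713011,   0.        , 327.37973873],
       [  0.        , 517.34713011, 194.6287863 ],
       [  0.        ,   0.        ,   1.        ]]), 'pose': array([[ 1.22877831e-03,  9.93609698e-01, -1.12863889e-01,
         4.57970976e-01],
       [-9.99775922e-01,  3.60578863e-03,  2.08591393e-02,
   
[... 433 characters left out ...]
      [-0.70704089,  0.3685798 , -0.60352474, -0.628284  ],
       [-0.0212127 ,  0.84199527,  0.53906771,  0.60889072],
       [ 0.        ,  0.        ,  0.        ,  1.        ]])}
{'mtx': array([[295.48498013,   0.        , 318.28213635],
       [  0.        , 295.48498013, 200.69534455],
       [  0.        ,   0.        ,   1.        ]]), 'hand_eye': array([[ 1.77412596e-04, -9.52987803e-01, -3.03008607e-01,
        -8.36873025e-02],
       [ 4.86702520e-04,  3.03008658e-01, -9.52987679e-01,
        -1.40839510e-01],
       [ 9.99999866e-01,  2.15969661e-05,  5.17579118e-04,
        -9.93113938e-04],
       [ 0.00000000e+00,  0.00000000e+00,  0.00000000e+00,
         1.00000000e+00]])}
```

View pics/top0.png

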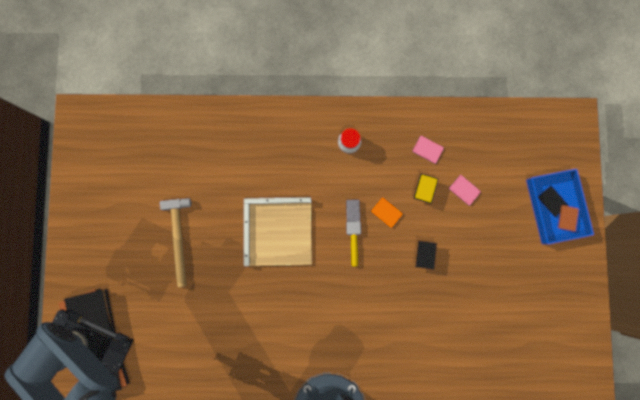

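View pics/side0.png

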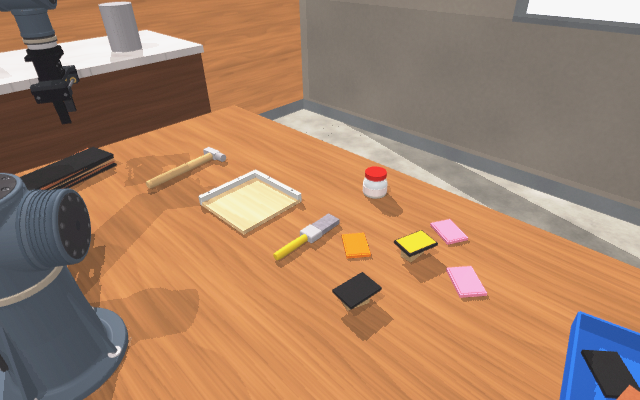

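Candidates (top picture): the yellow-topped blank at (426,188), the plain black one at (426,255), orange at (387,212), pink at (428,149) and (464,190), and a black plate in the blue tray at (555,200). The yellow-topped one on a block fits the description. I'll check it in a close crop and measure it.

```bash
cat > h.py <<'E'
import numpy as np,cv2
from rig import bot
def ray(cal,uv,z,pose=None):
    """pixel(s)-> world at plane z"""
    K=cal["mtx"];P=cal["pose"] if pose is None else pose
    uv=np.atleast_2d(uv).astype(float)
    d=np.c_[(uv[:,0]-K[0,2])/K[0,0],-(uv[:,1]-K[1,2])/K[1,1],-np.ones(len(uv))]
    w=d@P[:3,:3].T;t=(z-P[2,3])/w[:,2]
    return P[:3,3]+w*t[:,None]
def wpose(s,cal):
    T=np.eye(4);T[:3,:3]=s["tcp_rot"];T[:3,3]=s["position"];return T@cal["hand_eye"]
def project(cal,X,pose=None):
    P=cal["pose"] if pose is None else pose;K=cal["mtx"]
    p=(np.atleast_2d(X)-P[:3,3])@P[:3,:3];return np.c_[K[0,2]+K[0,0]*p[:,0]/-p[:,2],K[1,2]-K[1,1]*p[:,1]/-p[:,2]]
def mask(p,lo,hi):
    return cv2.inRange(cv2.cvtColor(p,cv2.COLOR_RGB2HSV),np.array(lo),np.array(hi))
def big(m,n=1):
    c,_=cv2.findContours(m,cv2.RETR_EXTERNAL,cv2.CHAIN_APPROX_NONE)
    return sorted(c,key=cv2.contourArea)[::-1][:n]
def rect(cal,c,z,pose=None):
    w=ray(cal,c.reshape(-1,2),z,pose)[:,:2]
    r=cv2.minAreaRect((w*1000).astype(np.float32));return r
E
python3 - <<'E'
from h import *
for n in("top","side"):
    p=cv2.imread(f"pics/{n}0.png")[:,:,::-1].copy();cal=bot.get_calibration(n)
    d=np.load(f"{n}0.npy")
    m=mask(p,(24,170,90),(34,255,255))
    for c in big(m,3):
        x,y,w,h=cv2.boundingRect(c);print(n,(x,y,w,h),cv2.contourArea(c),rect(cal,c,.0395))
    if n=="top":
        m=mask(p,(15,50,150),(27,150,255));m[:, :240]=0;m[:,330:]=0
        for c in big(m,2):print("bed",cv2.boundingRect(c),rect(cal,c,.012))
p=cv2.imread("pics/top0.png");q=cv2.imread("pics/side0.png")
a=cv2.resize(p[160:220,395:455],(400,400),interpolation=cv2.INTER_NEAREST);b=cv2.resize(q[213:273,386:446],(400,400),interpolation=cv2.INTER_NEAREST)
cv2.imwrite("pics/crop0.png",np.hstack([a,b]))
cv2.imwrite("pics/jig0.png",cv2.resize(p[185:285,230:330],(600,600),interpolation=cv2.INTER_NEAREST))
E
```

```text
top (415, 175, 22, 28) 384.0 ((653.3233642578125, -288.156005859375), (51.74556350708008, 76.58694458007812), 72.72847747802734)
top (351, 235, 7, 31) 143.5 ((468.176025390625, -71.4586410522461), (17.76046371459961, 88.23355865478516), 89.77490234375)
bed (249, 203, 63, 63) ((516.3943481445312, 149.7797393798828), (186.44175720214844, 187.3125457763672), 0.27501749992370605)
bed (244, 197, 15, 3) ((624.599853515625, 238.491455078125), (3.261711597442627, 42.36793899536133), 4.323263168334961)
side (396, 231, 40, 22) 418.0 ((650.53515625, -289.4215087890625), (48.4612922668457, 72.19148254394531), 73.2560043334961)
side (274, 235, 33, 21) 138.5 ((449.82855224609375, -95.55081939697266), (90.43984985351562, 15.0049409866333), 1.5343893766403198)
side (367, 244, 1, 1) 0.0 ((567.8622436523438, -217.97422790527344), (0.0, 0.0), 0.0)
```

View pics/crop0.png

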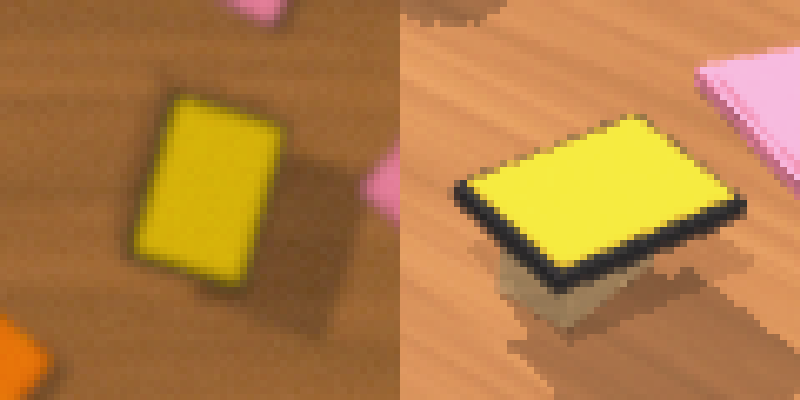

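View pics/jig0.png

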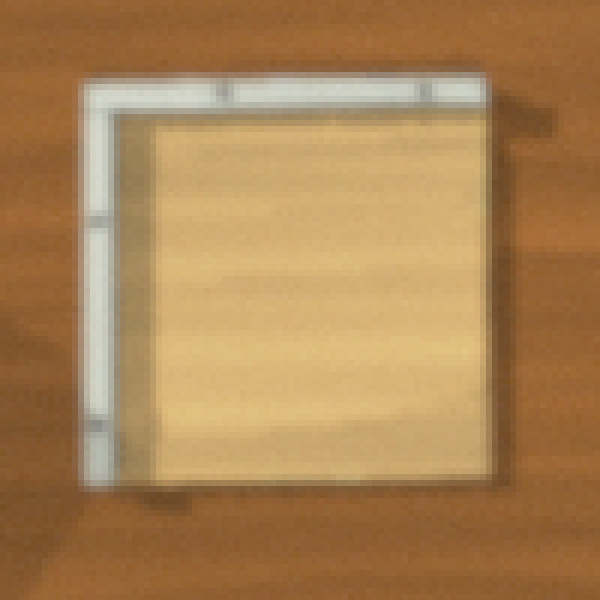

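Crop: the yellow film lies inside a thin black border on a pale block, so the choice holds. The top and side cameras agree on its centre (about 0.652, -0.289) within 3 mm, its long axis at about -17°, and the film size is close to 73x49. Next is a wrist look from above it.

Request:
{"name": "jog_arm", "arguments": {
  "motion": [713,54,-622,0,-6.8,0,713,54,-622,0,-6.8,0,713,54,-622,0,-6.8,0,713,54,-622,0,-6.8,0,713,54,-622,0,-6.8,0,713,54,-622,0,-6.8,0,713,54,-622,0,-6.8,0,713,54,-622,0,-6.8,0,713,54,-622,0,-6.8,0,713,54,-622,0,-6.8,0,713,54,-622,0,-6.8,0,713,54,-622,0,-6.8,0,713,54,-622,0,-6.8,0,713,54,-622,0,-6.8,0,713,54,-622,0,-6.8,0,713,54,-622,0,-6.8,0,713,54,-622,0,-6.8,0,713,54,-622,0,-6.8,0],
  "gripper": 1
}}

```text
time_s: 2.35
position: [0.6512, -0.2864, 0.1903]
tcp_rot: [[0.955, -0.002, 0.296], [-0.296, 0.002, 0.955], [-0.002, -1.0, 0.001]]
force: [0.4, -1.0, 0.5]
opening: 0.999
```

Run:
```python
from h import *
s=bot.read_state();p,d=bot.capture("wrist");cv2.imwrite("pics/w1.png",p[:,:,::-1])
cal=bot.get_calibration("wrist");P=wpose(s,cal)
print(s["time_s"],s["position"],s["tcp_rot"],s["joint_positions"],s["force"])
m=mask(p,(24,150,80),(34,255,255))
for c in big(m,2):print(cv2.boundingRect(c),rect(cal,c,.0395,P),np.median(d[cv2.drawContours(m*0,[c],-1,255,-1)>0]))
```

```text
2.35 [ 0.65119994 -0.28644689  0.19025718] [[ 0.95509723 -0.00175478  0.29628736]
 [-0.29628465  0.0016492   0.95509826]
 [-0.00216462 -0.9999971   0.00105524]] [-3.27300052e+01  4.02850893e+01  7.10925444e+01  2.69605396e-02
  6.87580371e+01 -1.05505110e+02] [ 0.36628231 -0.95788177  0.53535053]
```

View pics/w1.png

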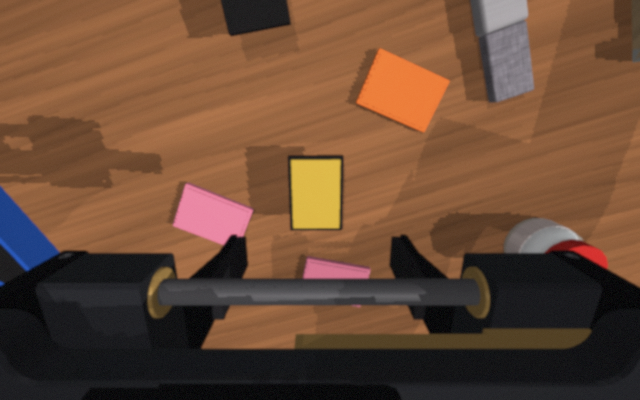

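The wrist picture shows the yellow blank at (316,193), parallel to the jaws, with the pink plates at (213,213) and (337,270). I need a looser colour mask.

Run:
```python
from h import *
s=bot.read_state();p=cv2.imread("pics/w1.png")[:,:,::-1].copy()
cal=bot.get_calibration("wrist");P=wpose(s,cal)
print(cv2.cvtColor(p,cv2.COLOR_RGB2HSV)[193,316])
m=mask(p,(20,110,120),(34,255,255));m[245:]=0
R=s["tcp_rot"]
for c in big(m,2):
    r=rect(cal,c,.0395,P);print(cv2.boundingRect(c),r)
    d=np.r_[np.array(r[0])/1000,.0395]-s["position"];print("tool",d@R*1000)
```

```text
[ 22 172 222]
(290, 159, 51, 70) ((652.4767456054688, -290.88037109375), (50.56330871582031, 73.9762954711914), 72.77629089355469)
tool [  2.58116314 151.08312663  -4.07887392]
```

Request:
{"name": "jog_arm", "arguments": {
  "motion": [2.6,40,-3.5,0,0,0,2.6,80,-3.5,0,0,0,2.6,105,-3.5,0,0,0,2.6,120,-3.5,0,0,0,2.6,130,-3.5,0,0,0,2.6,135,-3.5,0,0,0,2.6,137,-3.5,0,0,0,2.6,137,-3.5,0,0,0,2.6,137,-3.5,0,0,0],
  "gripper": 1
}}

```text
time_s: 3.52
position: [0.6537, -0.2929, 0.0542]
tcp_rot: [[0.955, 0.001, 0.298], [-0.298, -0.001, 0.955], [0.001, -1.0, -0.0]]
force: [-0.6, 0.1, 1.1]
opening: 1.003
```

Run:
```python
from h import *
s=bot.read_state();print(s["position"]*1000)
p,d=bot.capture("side");cv2.imwrite("pics/s2.png",cv2.resize(p[180:300,340:500,::-1],(800,600),interpolation=cv2.INTER_NEAREST))
```

```text
[ 653.73907254 -292.9089453    54.22395764]
```

View pics/s2.png

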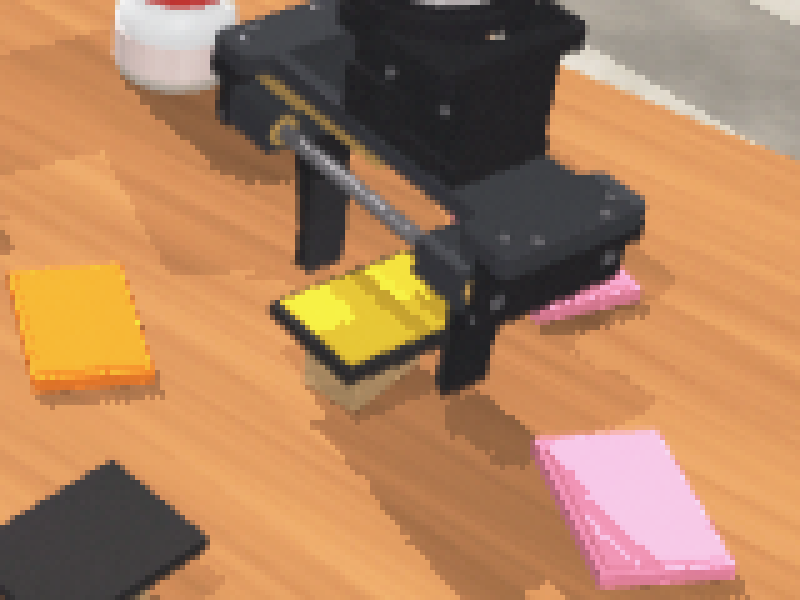

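The fingers straddle the blank's long sides, clear of the film. Closing.

Request:
{"name": "jog_arm", "arguments": {
  "motion": [0,0.8,0,0,0,0,0,0.8,0,0,0,0,0,0.8,0,0,0,0,0,0.8,0,0,0,0,0,0.8,0,0,0,0,0,0.8,0,0,0,0,0,0.8,0,0,0,0,0,0.8,0,0,0,0],
  "gripper": 0
}}

```text
time_s: 4.58
position: [0.6534, -0.2926, 0.0528]
tcp_rot: [[0.955, 0.0, 0.298], [-0.298, 0.0, 0.955], [-0.0, -1.0, 0.0]]
force: [0.4, 0.1, 0.2]
opening: 0.641
```

Opening 0.641 is 56 mm, so the blank is gripped. Lifting gently.

Request:
{"name": "jog_arm", "arguments": {
  "motion": [0,-3,0,0,0,0,0,-10,0,0,0,0,0,-20,0,0,0,0,0,-35,0,0,0,0,0,-50,0,0,0,0,0,-65,0,0,0,0,0,-75,0,0,0,0,0,-80,0,0,0,0]
}}

```text
time_s: 5.58
position: [0.6537, -0.2928, 0.1338]
tcp_rot: [[0.955, 0.001, 0.298], [-0.298, -0.001, 0.955], [0.001, -1.0, -0.0]]
force: [-0.4, 0.5, -0.7]
opening: 0.64
```

Run:
```python
from h import *
s=bot.read_state();print(s["position"]*1000,s["opening"],s["force"],s["tcp_rot"])
p,d=bot.capture("side");a=cv2.resize(p[150:270,340:500,::-1],(400,300),interpolation=cv2.INTER_NEAREST)
p,d=bot.capture("wrist");b=p[:,:,::-1]
cv2.imwrite("pics/s3.png",np.hstack([a,cv2.resize(b,(400,300))]))
```

```text
[ 653.6668739  -292.77396246  133.83250896] 0.6399608425673688 [-0.4396457   0.50543338 -0.73651921] [[ 9.54715069e-01  9.43299895e-04  2.97520162e-01]
 [-2.97519683e-01 -6.15668737e-04  9.54715486e-01]
 [ 1.08375688e-03 -9.99999366e-01 -3.07137935e-04]]
```

View pics/s3.png

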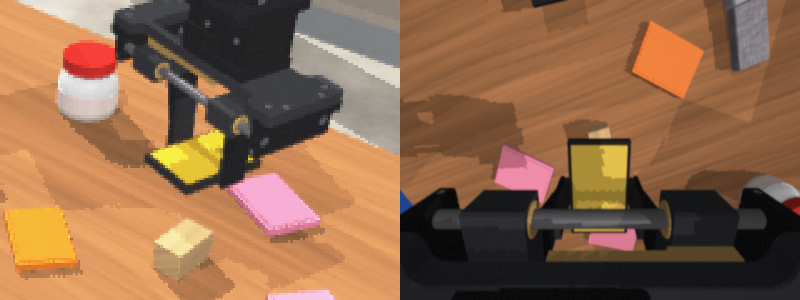

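The blank is held level, with the bare block left behind. Carrying it over the jig.

Request:
{"name": "jog_arm", "arguments": {
  "motion": [-5,0,8,0,-0.4,0,-17,0,28,0,-1.2,0,-36,0,61,0,-2.6,0,-60,0,102,0,-4.4,0,-87,0,147,0,-6.3,0,-114,0,191,0,-8.3,0,-140,0,236,0,-10.2,0,-167,0,281,0,-12.1,0,-191,0,322,0,-13.9,0,-213,0,358,0,-15.5,0,-227,0,383,0,-16.5,0,-237,0,399,0,-17.2,0,-242,0,407,0,-17.6,0,-242,0,407,0,-17.6,0,-242,0,407,0,-17.6,0]
}}

```text
time_s: 7.55
position: [0.5439, 0.1671, 0.1327]
tcp_rot: [[1.0, 0.0, -0.004], [0.004, -0.0, 1.0], [0.0, -1.0, -0.0]]
force: [0.6, -0.2, -0.5]
opening: 0.633
```

Run:
```python
from h import *
s=bot.read_state();print(s["position"]*1000,s["opening"],s["force"],s["tcp_rot"])
p,d=bot.capture("side");a=cv2.resize(p[130:250,170:330,::-1],(400,300),interpolation=cv2.INTER_NEAREST)
p,d=bot.capture("wrist");b=p[:,:,::-1]
cv2.imwrite("pics/w4.png",b)
cv2.imwrite("pics/s4.png",np.hstack([a,cv2.resize(b,(400,300))]))
```

```text
[543.90015926 167.05570671 132.72407646] 0.6333416355683023 [ 0.59466421 -0.18891504 -0.53228367] [[ 9.99991931e-01  2.38814171e-04 -4.00999844e-03]
 [ 4.01007290e-03 -3.12140988e-04  9.99991911e-01]
 [ 2.37560554e-04 -9.99999923e-01 -3.13096132e-04]]
```

View pics/s4.png

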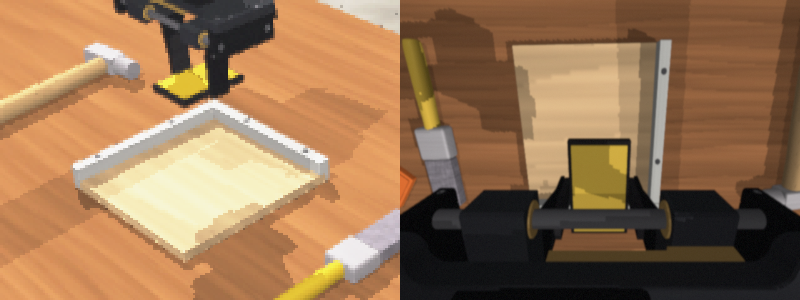

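The wrist picture shows the +y fence at upper right and the open -x bed edge at the top. I'll measure the jig's pose from it.

Run:
```python
from h import *
s=bot.read_state();p=cv2.imread("pics/w4.png")[:,:,::-1].copy()
cal=bot.get_calibration("wrist");P=wpose(s,cal)
hsv=cv2.cvtColor(p,cv2.COLOR_RGB2HSV)
print("row120",[tuple(hsv[120,x]) for x in (800//800*520*2//2,)])
for r in (80,120,160,200):
    g=p[r].astype(int); sat=hsv[r,:,1]; val=hsv[r,:,2]
    xs=[x for x in range(500,600) if sat[x]<40 and val[x]>110]
    print(r,xs[:1],xs[-1:],ray(cal,[[xs[0]-.5,r],[xs[-1]+.5,r]],.028,P)[:,:2]*1000 if xs else None)
# bed -x edge
for c in (450,480,510,400,380):
    pass
g=cv2.cvtColor(p,cv2.COLOR_RGB2GRAY).astype(float)
for c in (430,460,480,500):
    d=np.abs(np.diff(cv2.GaussianBlur(g,(3,3),0)[30:90,c]));r=30+np.argmax(d)+.5
    print("col",c,r,ray(cal,[[c,r]],.012,P)[0,:2]*1000)
# top camera fence
p=cv2.imread("pics/top0.png")[:,:,::-1];cal=bot.get_calibration("top")
hsv=cv2.cvtColor(p.copy(),cv2.COLOR_RGB2HSV)
m=cv2.inRange(hsv,np.array((0,0,120)),np.array((180,60,255)));m[:190]=0;m[275:]=0;m[:,:235]=0;m[:,320:]=0
c=big(m)[0];print(cv2.boundingRect(c),rect(cal,c,.028))
```

```text
row120 [(np.uint8(12), np.uint8(148), np.uint8(129))]
80 [] [] None
120 [] [] None
160 [] [] None
200 [] [] None
col 430 52.5 [418.06317646 254.94540873]
col 460 59.5 [423.08921836 279.70942773]
col 480 59.5 [423.0370446  295.81335126]
col 500 59.5 [422.98488155 311.91396917]
(244, 197, 67, 69) ((525.3279418945312, 156.49716186523438), (200.13182067871094, 197.80133056640625), 1.109012484550476)
```

View pics/w4.png

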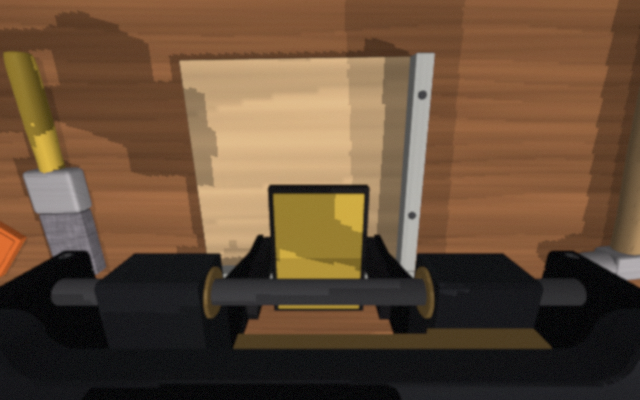

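Run:
```python
from h import *
s=bot.read_state();p=cv2.imread("pics/w4.png")[:,:,::-1].copy()
cal=bot.get_calibration("wrist");P=wpose(s,cal)
hsv=cv2.cvtColor(p,cv2.COLOR_RGB2HSV)
A=[];B=[]
for r in range(70,240,10):
    xs=[x for x in range(395,440) if hsv[r,x,1]<70 and hsv[r,x,2]>120]
    if len(xs)>8: A.append([xs[0]-.5,r]);B.append([xs[-1]+.5,r])
for n,u,z in(("fence inner top",A,.028),("fence outer",B,.028)):
    w=ray(cal,u,z,P)*1000;f=np.polyfit(w[:,0],w[:,1],1);print(n,len(u),"angle",np.degrees(np.arctan(f[0])),"y at x=430,540",np.polyval(f,[430,540]),np.std(w[:,1]-np.polyval(f,w[:,0])))
g=cv2.GaussianBlur(p[:,:,0],(3,3),0).astype(float)
u=[[c,45+np.argmax(np.diff(g[45:70,c]))+.5] for c in range(190,405,8)]
w=ray(cal,u,.012,P)*1000
f=np.polyfit(w[:,1],w[:,0],1);res=w[:,0]-np.polyval(f,w[:,1]);k=abs(res)<2*np.std(res)+.1;f=np.polyfit(w[k,1],w[k,0],1)
print("bed -x edge angle",-np.degrees(np.arctan(f[0])),"x at y=140,240",np.polyval(f,[140,240]),w[0],w[-1])
```

```text
fence inner top 17 angle 1.092419030347633 y at x=430,540 [239.13361264 241.23116079] 0.23891893964383495
fence outer 17 angle 1.1040961612627715 y at x=430,540 [253.35892786 255.47890273] 0.2671017253633867
bed -x edge angle 1.0756905910668153 x at y=140,240 [422.57435156 420.69669669] [423.79461402  61.9824074   12.        ] [421.05472486 229.57923817  12.        ]
```

The wrist (three lines) and the top camera agree: jig yaw 1.09°, corner about (608, 243) within 1.5 mm. I'll turn the blank square to the jig, lower it close, then feel for the bed.

Request:
{"name": "jog_arm", "arguments": {
  "motion": [0,10,0,0,-0.3,0,0,35,0,0,-0.6,0,0,65,0,0,-0.86,0,0,83,0,0,-0.86,0,0,92,0,0,-0.86,0,0,95,0,0,-0.86,0,0,96,0,0,-0.86,0,0,96,0,0,-0.86,0]
}}

```text
time_s: 8.65
position: [0.544, 0.168, 0.0374]
tcp_rot: [[1.0, 0.001, -0.02], [0.02, 0.0, 1.0], [0.001, -1.0, 0.0]]
force: [0.2, 0.1, -0.0]
opening: 0.641
```

Request:
{"name": "jog_arm", "arguments": {
  "motion": [0,0.4,0,0,0,0,0,0.8,0,0,0,0,0,1.2,0,0,0,0,0,1.2,0,0,0,0]
}}

```text
time_s: 9.15
position: [0.5434, 0.1679, 0.0355]
tcp_rot: [[1.0, -0.0, -0.02], [0.02, -0.0, 1.0], [-0.0, -1.0, -0.0]]
force: [-0.2, 0.2, -1.2]
opening: 0.635
```

Request:
{"name": "jog_arm", "arguments": {
  "motion": [0,0.3,0,0,0,0,0,0.6,0,0,0,0,0,0.6,0,0,0,0]
}}

```text
time_s: 9.52
position: [0.5435, 0.1679, 0.0349]
tcp_rot: [[1.0, -0.0, -0.02], [0.02, -0.0, 1.0], [-0.0, -1.0, -0.0]]
force: [0.3, 0.7, 0.1]
opening: 0.639
```

Run:
```python
from h import *
s=bot.read_state();print(s["position"]*1000,s["opening"],s["force"],s["joint_positions"])
p,d=bot.capture("side");cv2.imwrite("pics/s5.png",cv2.resize(p[140:240,190:310,::-1],(720,600),interpolation=cv2.INTER_NEAREST))
```

```text
[543.45989603 167.94191934  34.89698959] 0.63884801439828 [0.29569025 0.68223387 0.1380841 ] [ 5.91949674e+00  4.39194528e+01  9.82615228e+01 -3.79708235e-04
  3.78244849e+01 -8.52314413e+01]
```

View pics/s5.png

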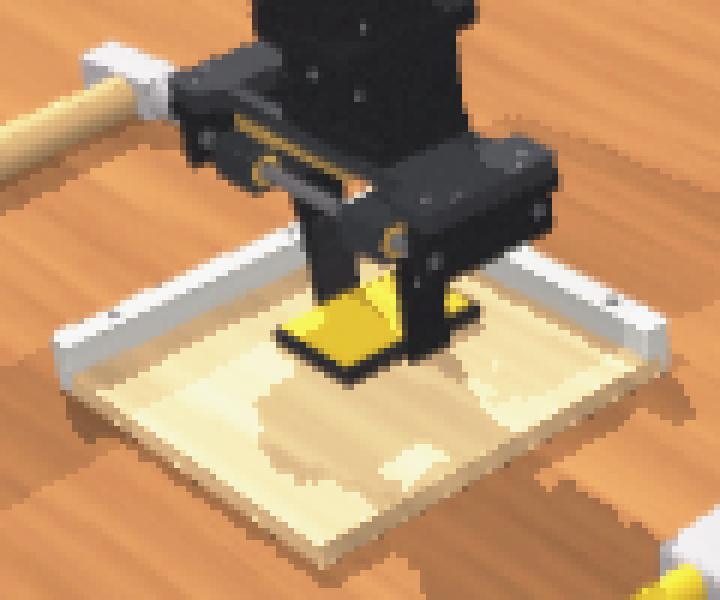

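Request:
{"name": "jog_arm", "arguments": {
  "motion": [0,0.3,0,0,0,0,0,0.6,0,0,0,0,0,0.6,0,0,0,0]
}}

```text
time_s: 9.95
position: [0.5435, 0.1679, 0.0347]
tcp_rot: [[1.0, 0.0, -0.02], [0.02, 0.0, 1.0], [0.0, -1.0, 0.0]]
force: [-0.6, -0.2, 2.7]
opening: 0.638
```

Request:
{"name": "jog_arm", "arguments": {
  "motion": [0,0.2,0,0,0,0,0,0.4,0,0,0,0,0,0.4,0,0,0,0]
}}

```text
time_s: 10.32
position: [0.5435, 0.1679, 0.0346]
tcp_rot: [[1.0, 0.0, -0.02], [0.02, -0.0, 1.0], [0.0, -1.0, -0.0]]
force: [-0.8, -1.1, 6.8]
opening: 0.637
```

The blank is on the bed (force z rising to 7 N). Easing slightly, then opening.

Request:
{"name": "jog_arm", "arguments": {
  "motion": [0,-0.4,0,0,0,0,0,-0.4,0,0,0,0,0,-0.4,0,0,0,0,0,-0.4,0,0,0,0],
  "gripper": 0.9
}}

```text
time_s: 10.82
position: [0.5438, 0.1678, 0.0344]
tcp_rot: [[1.0, 0.001, -0.02], [0.02, -0.0, 1.0], [0.001, -1.0, -0.0]]
force: [1.0, -1.7, 2.8]
opening: 0.89
```

Request:
{"name": "jog_arm", "arguments": {
  "motion": [0,-3,0,0,0,0,0,-12,0,0,0,0,0,-30,0,0,0,0,0,-60,0,0,0,0,0,-90,0,0,0,0,-20,-110,0,0,0,0,-60,-120,0,0,0,0,-85,-120,0,0,0,0,-90,-120,0,0,0,0,-90,-120,0,0,0,0]
}}

```text
time_s: 12.08
position: [0.4546, 0.1663, 0.1551]
tcp_rot: [[1.0, 0.002, -0.02], [0.02, 0.0, 1.0], [0.002, -1.0, 0.0]]
force: [-0.6, 0.3, 0.7]
opening: 0.903
```

Run:
```python
from h import *
s=bot.read_state();print(s["time_s"],s["position"]*1000,s["opening"],s["force"],s["tcp_rot"])
p,d=bot.capture("side");a=cv2.resize(p[130:250,170:330,::-1],(400,300),interpolation=cv2.INTER_NEAREST)
p,d=bot.capture("wrist");b=p[:,:,::-1]
cv2.imwrite("pics/w6.png",b);cv2.imwrite("pics/s6.png",a)
cal=bot.get_calibration("wrist");P=wpose(s,cal)
m=mask(p,(20,150,100),(34,255,255));m[240:]=0;m[:,:150]=0
for c in big(m,2):print(cv2.boundingRect(c),rect(cal,c,.0215,P))
```

```text
12.075 [454.62388322 166.25488174 155.0990738 ] 0.9034726341626038 [-0.57205464  0.2513767   0.69467825] [[ 9.99793836e-01  2.43497941e-03 -2.01582990e-02]
 [ 2.01577490e-02  2.50199894e-04  9.99796781e-01]
 [ 2.43952818e-03 -9.99997004e-01  2.01064608e-04]]
```

View pics/w6.png

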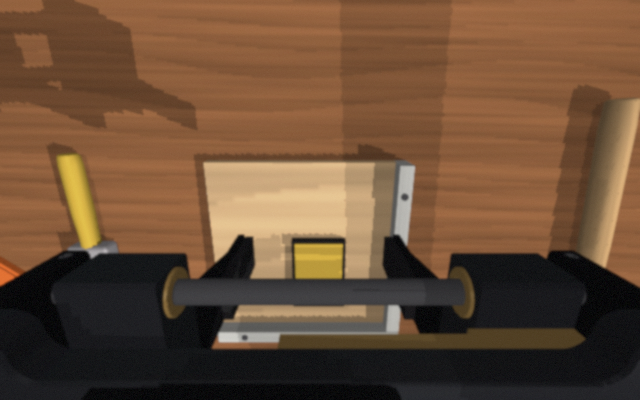

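View pics/s6.png

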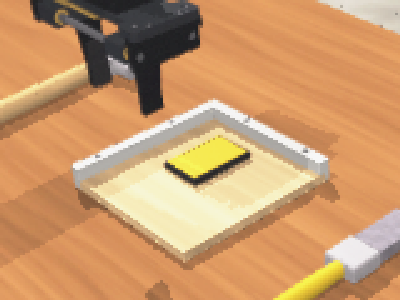

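The blank is set down cement side up, at about (318,258) in the wrist picture, clear of both fences. Next I shut the fingers and come down behind its -x edge for the first push.

Request:
{"name": "jog_arm", "arguments": {
  "motion": [0,20,0,0,0,0,0,50,0,0,0,0,0,80,0,0,0,0,0,100,0,0,0,0,0,112,0,0,0,0,0,117,0,0,0,0,0,118.5,0,0,0,0,0,118.5,0,0,0,0],
  "gripper": 0
}}

```text
time_s: 13.18
position: [0.4539, 0.1662, 0.0363]
tcp_rot: [[1.0, 0.001, -0.02], [0.02, 0.0, 1.0], [0.001, -1.0, 0.0]]
force: [0.2, -0.1, 0.1]
opening: 0.07
```

Run:
```python
from h import *
s=bot.read_state();print(s["time_s"],s["position"]*1000,s["opening"],s["force"],s["tcp_rot"])
p,d=bot.capture("side");a=cv2.resize(p[130:250,170:330,::-1],(800,600),interpolation=cv2.INTER_NEAREST)
cv2.imwrite("pics/s7.png",a)
```

```text
13.175 [453.94546303 166.19945719  36.33434218] 0.07040721586079414 [ 0.1574887  -0.12137922  0.05267867] [[ 9.99796556e-01  1.15296621e-03 -2.01374727e-02]
 [ 2.01373373e-02  1.28926303e-04  9.99797215e-01]
 [ 1.15532866e-03 -9.99999327e-01  1.05682404e-04]]
```

View pics/s7.png

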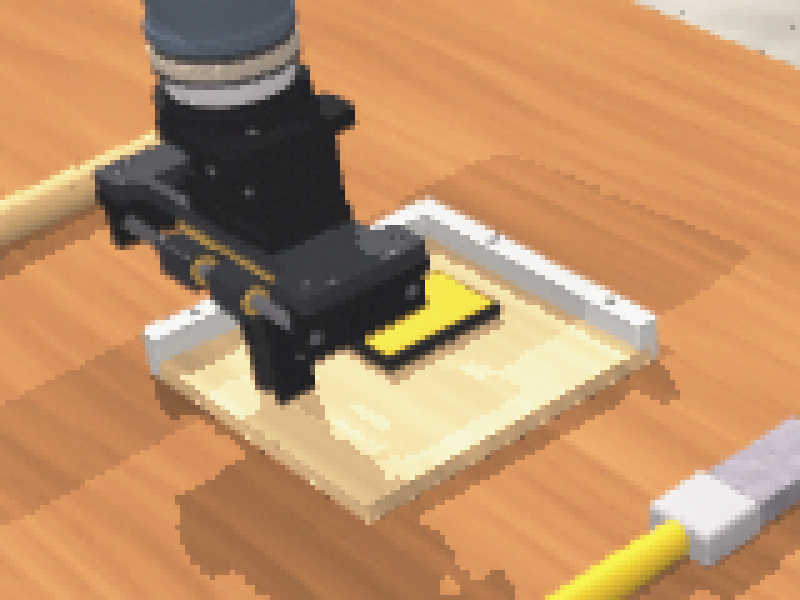

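Request:
{"name": "jog_arm", "arguments": {
  "motion": [10,0.5,1,0,0,0,22,0.5,1,0,0,0,30,0.5,1,0,0,0,34,0.5,1,0,0,0,38,0.5,1,0,0,0,42,0.5,1,0,0,0,46,0.5,1,0,0,0,50,0.5,1,0,0,0,54,0.5,1,0,0,0,57,0.5,1,0,0,0,59,0.5,1,0,0,0,60,0.5,1,0,0,0]
}}

```text
time_s: 14.72
position: [0.5135, 0.1683, 0.0353]
tcp_rot: [[1.0, -0.0, -0.02], [0.02, -0.0, 1.0], [-0.0, -1.0, -0.0]]
force: [0.4, 0.1, 0.7]
opening: 0.006
```

Request:
{"name": "jog_arm", "arguments": {
  "motion": [1,0,0,0,0,0,2,0,0,0,0,0,3,0,0,0,0,0]
}}

```text
time_s: 15.1
position: [0.5165, 0.1684, 0.0354]
tcp_rot: [[1.0, -0.0, -0.02], [0.02, -0.0, 1.0], [-0.0, -1.0, -0.0]]
force: [-0.6, 0.4, 0.1]
opening: 0.005
```

Request:
{"name": "jog_arm", "arguments": {
  "motion": [0.7,0,0,0,0,0,1.4,0,0,0,0,0,2,0,0,0,0,0]
}}

```text
time_s: 15.48
position: [0.5175, 0.1684, 0.0353]
tcp_rot: [[1.0, -0.002, -0.02], [0.02, -0.0, 1.0], [-0.002, -1.0, -0.0]]
force: [-2.3, -0.3, 1.4]
opening: 0.004
```

Run:
```python
from h import *
s=bot.read_state();print(s["time_s"],s["position"]*1000,s["opening"],s["force"])
p,d=bot.capture("side");a=cv2.resize(p[130:250,170:330,::-1],(800,600),interpolation=cv2.INTER_NEAREST)
cv2.imwrite("pics/s8.png",a)
```

```text
15.475 [517.50960341 168.40962668  35.29137544] 0.003713183212227797 [-2.26263923 -0.28189458  1.37247056]
```

View pics/s8.png

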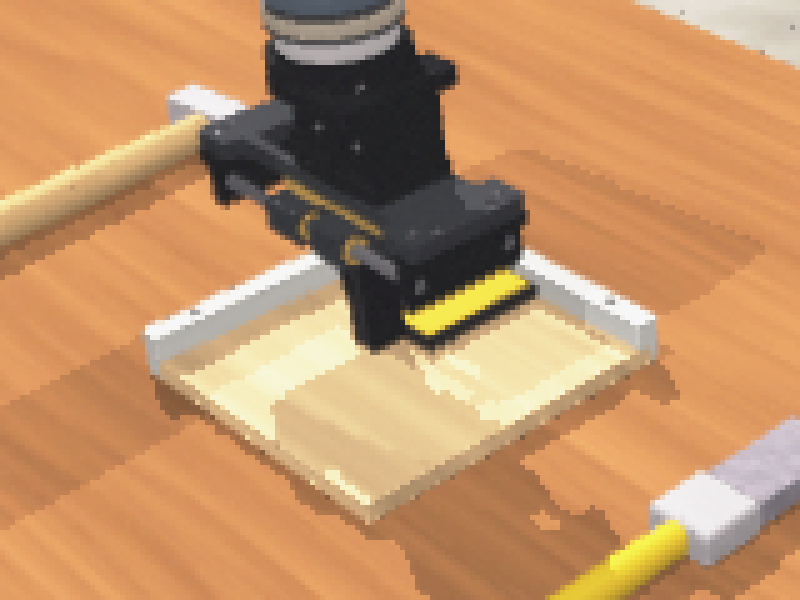

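Force x is rising just where the fence should stop it (517.5 against a predicted 518.5). One more small press, then back off.

Request:
{"name": "jog_arm", "arguments": {
  "motion": [0.8,0,0,0,0,0,1.6,0,0,0,0,0,1.6,0,0,0,0,0]
}}

```text
time_s: 15.9
position: [0.5177, 0.1684, 0.0351]
tcp_rot: [[1.0, -0.005, -0.02], [0.02, -0.0, 1.0], [-0.005, -1.0, -0.0]]
force: [-5.8, -0.5, 4.2]
opening: 0.007
```

Request:
{"name": "jog_arm", "arguments": {
  "motion": [-6,0,0,0,0,0,-16,-3,0,0,0,0,-16,-40,0,0,0,0,-10,-65,-20,0,0,0,15,-65,-50,0,0,0,40,-65,-57,0,0,0,48,-65,-57,0,0,0,48,-50,-57,0,0,0,48,-25,-57,0,0,0,48,-8,-57,0,0,0,48,-1,-57,0,0,0,48,0,-57,0,0,0,48,0,-57,0,0,0]
}}

```text
time_s: 17.52
position: [0.5693, 0.1126, 0.0355]
tcp_rot: [[1.0, 0.001, -0.02], [0.02, -0.0, 1.0], [0.001, -1.0, -0.0]]
force: [0.4, 0.2, -0.1]
opening: 0.006
```

Run:
```python
from h import *
s=bot.read_state();print(s["time_s"],s["position"]*1000,s["opening"],s["force"],s["joint_positions"])
p,d=bot.capture("side");a=cv2.resize(p[130:250,170:330,::-1],(800,600),interpolation=cv2.INTER_NEAREST)
cv2.imwrite("pics/s9.png",a)
p,d=bot.capture("top");cv2.imwrite("pics/t9.png",cv2.resize(p[165:285,220:340,::-1],(600,600),interpolation=cv2.INTER_NEAREST))
```

```text
17.525 [569.3374414  112.57836936  35.50360681] 0.0056865320000498275 [ 0.39104438  0.17407754 -0.13244958] [ 1.59158729e-01  4.43260661e+01  9.65513142e+01 -1.15188746e-03
  3.90920676e+01 -9.10035972e+01]
```

View pics/s9.png

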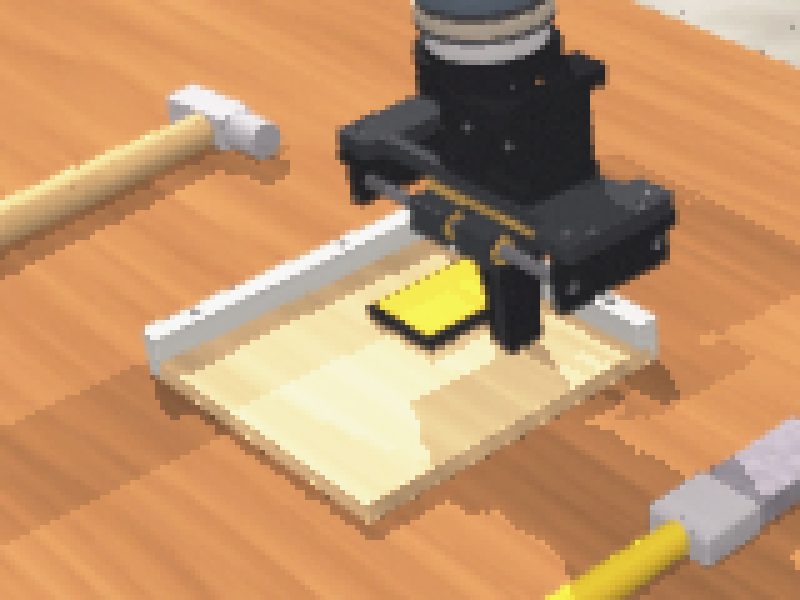

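View pics/t9.png

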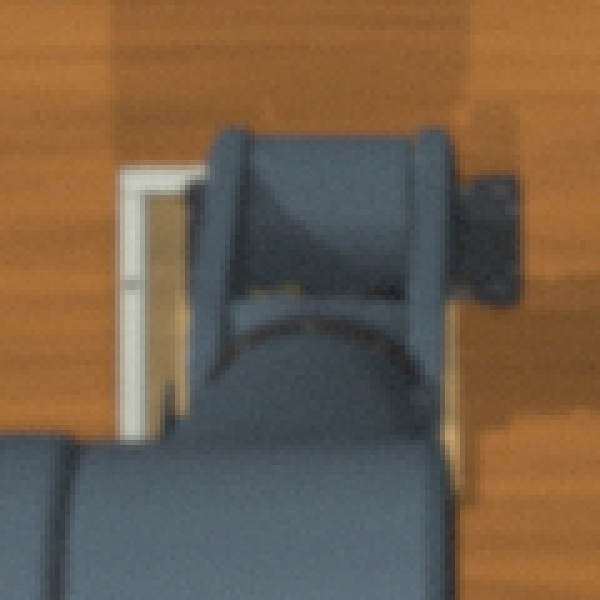

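The finger stands beside the -y edge, about 13 mm clear. Pushing towards the +y fence.

Request:
{"name": "jog_arm", "arguments": {
  "motion": [0,0,5,0,0,0,0,0,9,0,0,0,0,0,13,0,0,0,0,0,17,0,0,0,0,0,21,0,0,0,0,0,25,0,0,0,0,0,29,0,0,0,0,0,33,0,0,0,0,0,37,0,0,0,0,0,41,0,0,0,0,0,45,0,0,0,0,0,49,0,0,0,0,0,52,0,0,0,0,0,54,0,0,0,0,0,55,0,0,0]
}}

```text
time_s: 19.5
position: [0.5681, 0.1675, 0.0354]
tcp_rot: [[1.0, 0.0, -0.02], [0.02, -0.0, 1.0], [0.0, -1.0, -0.0]]
force: [0.6, -1.5, -0.2]
opening: 0.007
```

Request:
{"name": "jog_arm", "arguments": {
  "motion": [0,0,0.8,0,0,0,0,0,1.6,0,0,0,0,0,2.4,0,0,0]
}}

```text
time_s: 19.88
position: [0.5681, 0.1698, 0.0353]
tcp_rot: [[1.0, -0.0, -0.02], [0.02, -0.0, 1.0], [-0.0, -1.0, -0.0]]
force: [-0.5, -0.9, 0.5]
opening: 0.002
```

Run:
```python
from h import *
s=bot.read_state();print(s["time_s"],s["position"]*1000,s["opening"],s["force"])
p,d=bot.capture("side");a=cv2.resize(p[130:250,170:330,::-1],(800,600),interpolation=cv2.INTER_NEAREST)
cv2.imwrite("pics/s10.png",a)
```

```text
19.875 [568.06192705 169.81565587  35.32314149] 0.001982230380201047 [-0.54332621 -0.85335063  0.49133051]
```

View pics/s10.png

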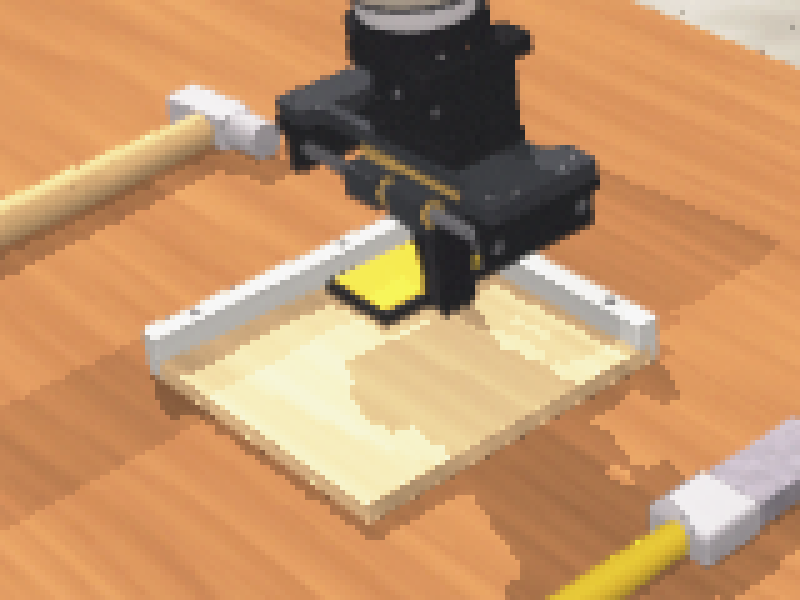

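Request:
{"name": "jog_arm", "arguments": {
  "motion": [0,0,0.8,0,0,0,0,0,1.6,0,0,0,0,0,2.4,0,0,0]
}}

```text
time_s: 20.3
position: [0.568, 0.1723, 0.0354]
tcp_rot: [[1.0, 0.0, -0.02], [0.02, -0.0, 1.0], [0.0, -1.0, -0.0]]
force: [0.5, -0.7, 0.6]
opening: 0.005
```

Request:
{"name": "jog_arm", "arguments": {
  "motion": [0,0,0.5,0,0,0,0,0,1,0,0,0]
}}

```text
time_s: 20.55
position: [0.568, 0.1733, 0.0354]
tcp_rot: [[1.0, 0.0, -0.02], [0.02, -0.0, 1.0], [0.0, -1.0, -0.0]]
force: [0.4, -0.8, -0.1]
opening: 0.004
```

Request:
{"name": "jog_arm", "arguments": {
  "motion": [0,0,0.5,0,0,0,0,0,1,0,0,0,0,0,1.5,0,0,0]
}}

```text
time_s: 20.92
position: [0.568, 0.1748, 0.0353]
tcp_rot: [[1.0, 0.0, -0.02], [0.02, 0.0, 1.0], [0.0, -1.0, 0.0]]
force: [-0.6, -1.0, 0.0]
opening: 0.005
```

Run:
```python
from h import *
p,d=bot.capture("side");a=cv2.resize(p[160:210,220:290,::-1],(800,571),interpolation=cv2.INTER_NEAREST)
cv2.imwrite("pics/s11.png",a)
```

```text
(no output)
```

View pics/s11.png

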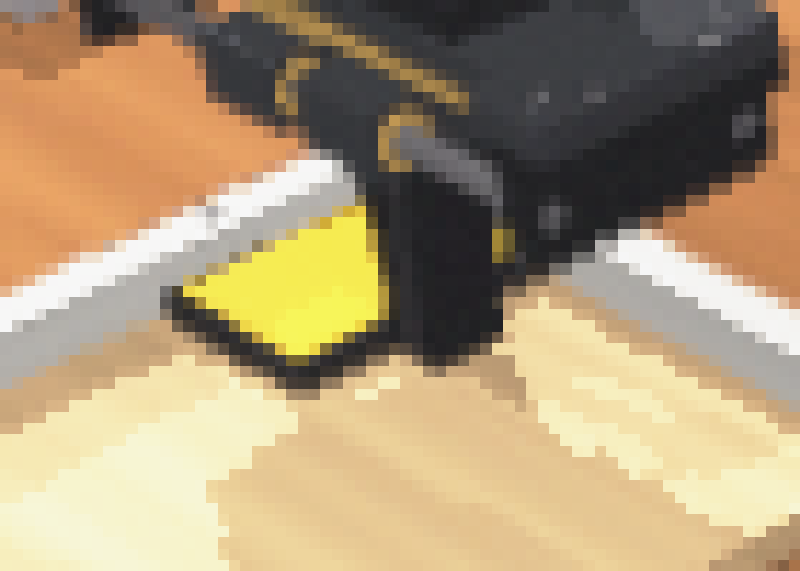

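The blank's left corner (178,290 in the crop) is almost at the fence. Continuing.

Request:
{"name": "jog_arm", "arguments": {
  "motion": [0,0,0.5,0,0,0,0,0,1,0,0,0,0,0,1.5,0,0,0]
}}

```text
time_s: 21.35
position: [0.5679, 0.1762, 0.0353]
tcp_rot: [[1.0, -0.0, -0.02], [0.02, -0.0, 1.0], [-0.0, -1.0, -0.0]]
force: [-0.3, 0.0, 0.4]
opening: 0.003
```

Request:
{"name": "jog_arm", "arguments": {
  "motion": [0,0,0.5,0,0,0,0,0,1,0,0,0,0,0,1.5,0,0,0]
}}

```text
time_s: 21.72
position: [0.5679, 0.1775, 0.0353]
tcp_rot: [[1.0, -0.0, -0.02], [0.02, -0.001, 1.0], [-0.0, -1.0, -0.001]]
force: [-0.3, -3.1, 0.5]
opening: 0.007
```

Request:
{"name": "jog_arm", "arguments": {
  "motion": [0,0,0.5,0,0,0,0,0,1,0,0,0,0,0,1,0,0,0]
}}

```text
time_s: 22.1
position: [0.5678, 0.1776, 0.0354]
tcp_rot: [[1.0, -0.0, -0.021], [0.021, -0.002, 1.0], [-0.0, -1.0, -0.002]]
force: [0.4, -5.8, 0.9]
opening: 0.006
```

Both fences now give a firm stop. I'll go round for a light second press on the -x edge in case the slide opened a gap there.

Request:
{"name": "jog_arm", "arguments": {
  "motion": [0,0,-6,0,0,0,0,-3,-14,0,0,0,0,-40,-14,0,0,0,-10,-65,-14,0,0,0,-40,-65,0,0,0,0,-65,-65,20,0,0,0,-68,-65,36,0,0,0,-68,-50,37,0,0,0,-68,-25,37,0,0,0,-68,-8,37,0,0,0,-68,-1,37,0,0,0,-68,0,37,0,0,0,-68,0,37,0,0,0]
}}

```text
time_s: 23.72
position: [0.4996, 0.2142, 0.0354]
tcp_rot: [[1.0, 0.001, -0.02], [0.02, 0.0, 1.0], [0.001, -1.0, 0.0]]
force: [0.1, -0.0, -0.1]
opening: 0.005
```

Request:
{"name": "jog_arm", "arguments": {
  "motion": [5,0,0,0,0,0,10,0,0,0,0,0,13,0,0,0,0,0,15,0,0,0,0,0,16,0,0,0,0,0]
}}

```text
time_s: 24.35
position: [0.5152, 0.2146, 0.0353]
tcp_rot: [[1.0, -0.0, -0.02], [0.02, -0.0, 1.0], [-0.0, -1.0, -0.0]]
force: [0.3, 0.4, 0.5]
opening: 0.009
```

Request:
{"name": "jog_arm", "arguments": {
  "motion": [0.6,0,0,0,0,0,1.2,0,0,0,0,0,1.8,0,0,0,0,0,2.4,0,0,0,0,0,2.4,0,0,0,0,0]
}}

```text
time_s: 24.98
position: [0.5166, 0.2147, 0.0353]
tcp_rot: [[1.0, -0.002, -0.02], [0.02, -0.0, 1.0], [-0.002, -1.0, -0.0]]
force: [-1.7, -0.0, 1.4]
opening: 0.007
```

Request:
{"name": "jog_arm", "arguments": {
  "motion": [0.8,0,0,0,0,0,1.2,0,0,0,0,0]
}}

```text
time_s: 25.22
position: [0.5167, 0.2147, 0.0352]
tcp_rot: [[1.0, -0.004, -0.02], [0.02, -0.001, 1.0], [-0.004, -1.0, -0.0]]
force: [-5.5, 0.4, 4.9]
opening: 0.004
```

Request:
{"name": "jog_arm", "arguments": {
  "motion": [-8,0,0,0,0,0,-18,-3,0,0,0,0,-20,-50,0,0,0,0,-20,-100,0,0,0,0,10,-140,0,0,0,0,60,-150,0,0,0,0,80,-150,0,0,0,0,82,-150,0,0,0,0,82,-150,0,0,0,0,82,-150,0,0,0,0]
}}

```text
time_s: 26.48
position: [0.5992, 0.2164, 0.1849]
tcp_rot: [[1.0, -0.002, -0.021], [0.021, -0.0, 1.0], [-0.002, -1.0, -0.0]]
force: [0.4, -0.8, 0.5]
opening: 0.005
```

Run:
```python
from h import *
s=bot.read_state();print(s["time_s"],s["position"]*1000,s["opening"],s["force"])
p,d=bot.capture("wrist");cv2.imwrite("pics/w12.png",p[:,:,::-1])
p2,d=bot.capture("side");a=cv2.resize(p2[155:205,220:290,::-1],(800,571),interpolation=cv2.INTER_NEAREST)
cv2.imwrite("pics/s12.png",a)
cal=bot.get_calibration("wrist");P=wpose(s,cal)
m=mask(p,(20,150,100),(34,255,255));m[245:]=0;m[:,:150]=0
for c in big(m,2):print(cv2.boundingRect(c),rect(cal,c,.0215,P))
```

```text
26.475 [599.15349962 216.44441189 184.89207787] 0.005219945888130523 [ 0.36626221 -0.77275362  0.52439586]
(292, 123, 50, 72) ((567.0376586914062, 213.0026397705078), (73.7660140991211, 49.58180236816406), 1.1112629175186157)
```

View pics/w12.png

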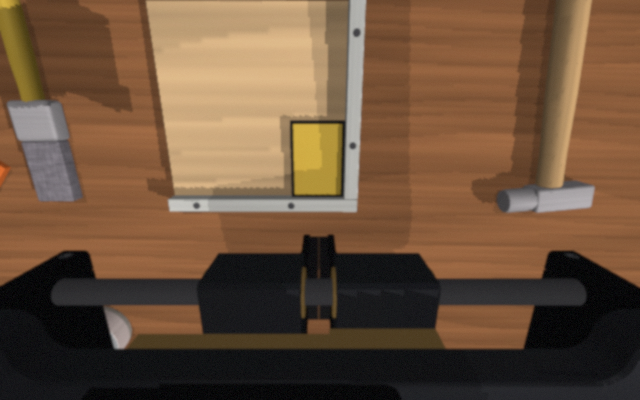

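View pics/s12.png

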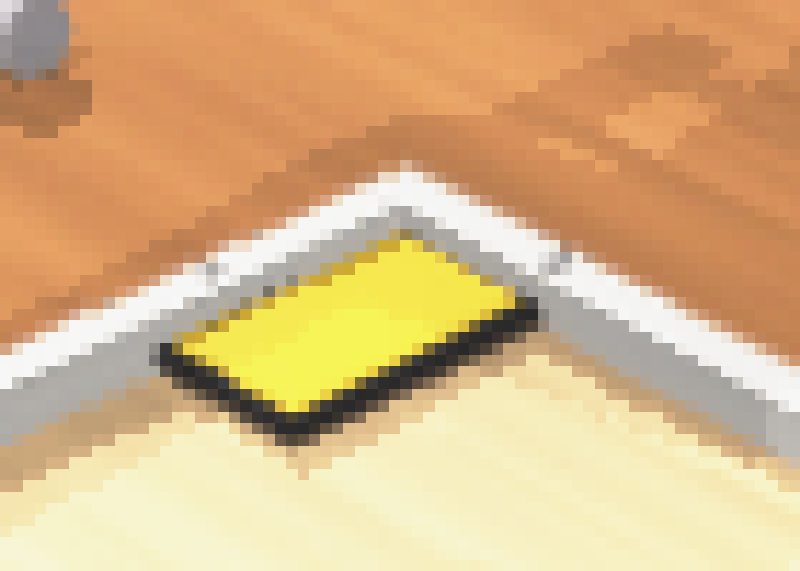

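The wrist picture shows the blank in the corner at (318,159), touching the +y fence (right) and the +x fence (below), with film yaw 1.11° against the jig's 1.09°. I'll check the gaps against fence edges from the same picture.

Run:
```python
from h import *
s=bot.read_state();p=cv2.imread("pics/w12.png")[:,:,::-1].copy()
cal=bot.get_calibration("wrist");P=wpose(s,cal);h=cv2.cvtColor(p,cv2.COLOR_RGB2HSV)
f=lambda r,x:h[r,x,1]<70 and h[r,x,2]>120
A=[[min(x for x in range(335,375) if f(r,x))-.5,r] for r in range(30,110,8)]+[[min(x for x in range(343,375) if f(r,x))-.5,r] for r in range(126,190,8)]
B=[[c,min(r for r in range(185,220) if f(r,c))-.5] for c in range(180,286,8)]
C=[[c,min(r for r in range(190,220) if f(r,c))-.5] for c in range(296,340,8)]
a=np.deg2rad(1.1);ex=np.array([np.cos(a),np.sin(a)]);ey=np.array([-ex[1],ex[0]])
c=np.array([567.04,213.0])
wa=ray(cal,A,.028,P)[:,:2]*1000;print("y fence dist from film centre (28 ideal)",np.round((wa-c)@ey,1))
for q in(B,C):
    w=ray(cal,q,.028,P)[:,:2]*1000;print("x fence (40 ideal)",np.round((w-c)@ex,1))
```

```text
y fence dist from film centre (28 ideal) [28.6 28.9 28.2 28.4 28.6 28.8 29.  28.3 28.5 28.7 28.4 28.6 28.8 29.
 28.3 28.5 28.7 29. ]
x fence (40 ideal) [36.5 36.5 36.5 36.5 40.8 40.8 40.8 40.8 40.8 40.8 40.8 40.8 40.7 40.7]
x fence (40 ideal) [40.7 40.7 40.7 40.7 40.7 40.6]
```

Gaps read 0.6–0.7 mm, which is under one pixel (about 1 mm), and both presses ended on a firm stop. Handing in.

Run:
```python
from rig import bot
print(bot.hand_in())
```

```text
the job is handed in; nothing more can be done
None
```

The cemented blank is in the jig corner, cement side up, and the job is handed in, at about 26.5 s on the robot's clock. I gripped it by its long edges, lifted it off the block and lowered it onto the bed until I felt contact at 7 N. With the fingers shut, I then pushed it edge-on into the +x fence, into the +y fence, and lightly into +x again.

**Last checks**
- **Squareness:** the film's yaw measured 1.11° and the jig's 1.09°.
- **Contact:** each push ended on a firm stop at about 5.5–6 N. The last wrist picture still read gaps of 0.6–0.7 mm to both fences. That is under one pixel (about 1 mm), so the camera could neither confirm nor rule out a gap that small.
- **Disagreements:** the +y stop came about 5.5 mm further along than I predicted. I put that down to the fingers being thinner at the tips than the 15 mm I assumed, but did not check it. The cameras' estimates of the corner differed by up to 3 mm.
- **Other things:** no move went near the plain blank, the jar, the brush or the hammer, and they looked untouched in the pictures they appear in. I did not measure them afterwards.

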